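Hang drying carriers on the rail and lock them in

ROBOT

A 6-joint arm with a two-finger parallel gripper is mounted at the origin on the work surface. World frame = base frame: x ahead of the robot, y to its left, z up, the work surface at z = 0. Lengths are in m, angles in rad, forces in N, time in s.
With the tool pointing down it reaches from about 0.225 to 0.875 m from the base axis. Payload 3.4 kg.
Tool frame: the origin (TCP) lies on the mounting face of the last link; the fingertips stand 173 mm ahead of it and the grasp point (between the pads) lies 155 mm ahead of it; z points along the fingers, y is the line along which they close (so a half turn about z gives the same grasp; the last joint's range is limited). The gripper opens to 85 mm and grips with 20 to 120 N. Pads are 22 mm wide; open, the fingers measure 114 mm over their backs; the gripper's body (76 mm by 85 mm) begins 54 mm behind the grasp point. The pads swing forward as they close: fully open they stand 13 mm farther back than shut.
Start: joints at [-1.346, 0.276, 1.505, -0, 1.361, -0.121], TCP at [0.195, -0.541, 0.405] pointing down, gripper open.
Joint ranges: [-2.89, 2.89], [-0.75, 2.08], [0.22, 2.7], [-1.18, 4.32], [0.11, 2.71], [-2.7, 2.7]. Speed limits (rad/s): [2.57, 2.57, 3.14, 3.14, 3.14, 3.14].

INTERFACE

Orientations are given as a unit quaternion [w, x, y, z].
In Python, from rig import manip gives the robot as it stands.
- The arm moves only by the tool carry_out, never from a script. Its arguments are lists of equal length, an entry for each row: "linear": the shift along the world's x, y, z each as a share of 500 mm, from -1 to 1, a list of three; "angular": the turn, a rotation vector about the world's x, y, z each as a share of 0.08 rad, from -1 to 1, a list of three; "hand": the opening, from 0 (shut) to 1 (fully open). In form: {"linear": [[x, y, z], ...], "angular": [[rx, ry, rz], ...], "hand": [hand, ...]}. A call has 1 to 8 rows; each row shifts and turns the commanded pose from where the row before left it; what a row does not reach is not made up. A row lasts 1/12 s, in which the tool goes at most 41.7 mm and 7.16 degrees, less where a joint would pass 70% of its speed; a pose out of reach is approached as far as the arm can. A call with a number of a shift or a turn outside -1 to 1 is refused whole. A call with a gripper value outside its range is refused whole. The fingers move at their own pace and stop on an object; "force" is the grip in N (left out, the last holds). Time passes only in rows, so rows that do not move let the fingers close. It gives the time, the measured TCP pose, the force, the opening and the grip force at its end, in the units of the state.
- manip.get_state(): the state, without advancing time (a new reading comes with each control period).
- manip.get_image(name): name is "scene" or "top" or "wrist"; returns the picture (480x640x3 uint8, red, green, blue); there is no depth.
- manip.camera_params(name): a dict with "fx", "fy", "cx", "cy" (pixels), "view" (4x4, takes a point from world to camera coordinates); the wrist camera has in their place "hand_eye" (4x4, takes a point from camera to tool coordinates, whose origin is the TCP and whose axes are the flange's). Camera axes: x right, y down, z forward; pixel columns grow to the right and rows downward; lengths in m; the calibration is good to about 2 mm. A picture is of the moment at which its call begins: read the wrist's pose just before it. camera_params takes no time and is no camera call.
- manip.sign_off(): hands the job in; it is judged then, once.
The state is a dict: "clock": time; "qpos": joint angles; "qd": joint speeds; "effort": joint torques, N m; "position": TCP position; "ee_rot": TCP orientation; "contact_force": force on the tool from outside, world axes, zero at the start; "moment": the same for the moment, N m; "width": finger opening in m; "gripper_force": force on a finger pad.
Only numpy, scipy, OpenCV 4.12 (cv2) and the standard library are available. Lean on these libraries where they do the work, as an engineer would, in place of code of your own. Each camera call takes 0.05 s, during which the arm holds its last target. There are 200 camera calls.

TASK

Hang every carrier standing on the bench on the steel rail of the drying rack: hook it on at the short free stretch of rail on the right of the lock pin (seen from the robot), lug pointing away from the robot, and slide it along the rail, under the raised pin, until its stem is past the white line; do not lift carriers into the space beyond the line from above. When all of them hang level past the line, pick up the mallet and with it knock the sprung lock pin fully down, then put the mallet back on the cork mat. Leave the jar, the bottle and the pot where they stand.

Things in the scene. Friction and masses are not known exactly. Their poses are not given: they have to be found in the camera images.
- rack: drying rack, fixed. Origin on the bench under the middle of the rail; x away from the robot, y along the rail. In its frame, mm: base board x -35..105, y -245..245, 12 thick; steel rail, diameter 12, axis x 0, z 165, y -225..225; end posts 30 by 18 at y -230 and 230, up to z 187; pin bracket behind the rail: post x 85..103, y -80..-50 and an arm x 37..103 at z 171..193, top 195
- line (a point): white line: a white band round the rail and a stripe across the base board; this point is on the rail's axis (rack x 0, y -40, z 165 mm). Loading part of the rail: rack y -220 to -90; parked carriers have their origin on the +y side of the line (rack y -40 to 200). Lugs of hung carriers (z 149 to 157) pass under the raised pin and arm; a lowered pin bars them
- lock_pin (a joint): height of the sprung lock pin: 0 = fully up, 0.022 m = fully down; it starts up (0 to 4 mm). It slides straight down in the bracket arm and stays where it is left; about 5 to 7 N push it down (a spring plus friction; damped, 8 N s/m)
- pin_top (a point): centre of the flat top of the lock pin's round steel head, diameter 22; at rack frame x 50, y -65, z 227 when fully up, z 205 when fully down; moves with the pin
- carrier1: drying carrier, up to four alike (some may be absent), 0.26 kg: tray under an inverted-J hook, standing. Origin on the tray's underside below the hook slot's axis, z up. In its frame, mm: steel tray x -41..39, y -23..23, z 0..10, y-end walls to z 40; metal stem x -16..-10, y -10..10 up to z 129; hook slot along y, open downwards, x -10..10, rail axis at z 115 when hung, lip x 10..16, z 99..121
- carrier2: same as carrier1; further: a wooden grip stands on the hook, 14 (x) by 20 (y), z 129 to 172, centred on the origin; a lug 12 wide (y) sticks out of the lip, x 16 to 60, z 99 to 107
- carrier3: same as carrier1; further: it balances level when hung (the slot's roof is a V seat), +x (lug) pointing as the rack's +x; on the rail its origin is 50 mm above the bench. Its hook needs the tray 72 mm above the bench to clear the rail
- carrier4: same as carrier1; the end walls of the tray are 4 mm thick, and a small dark wood part lies fixed between them
- mallet: wooden mallet, 0.3 kg, standing on one face of its head on the cork mat, the handle level. Origin: centre of the head's underside; z up. Head 50 (x) by 50 (y) by 56 (z) mm; square handle 20 by 20, from x -25 to x -139, its axis 28 above the origin. The centre of mass lies in the head, 9 behind its centre
- mallet_head (a point): centre of the mallet's head, 28 above its origin
- mat: cork mat lying on the bench, 200 (x) by 130 (y) by 4 thick, fixed. Origin: centre of its underside. The mallet is back when its head rests on it
- polish_jar: bystander: jar, diameter 70, 85 high, origin under its centre
- glue_bottle: bystander: bottle, diameter 52, 150 high, origin under its centre
- winder_pot: bystander: white pot, diameter 68, 70 high, origin under its centre
Mind the look-alikes: they are no part of the job. What is shaped like the mallet but pink or yellow is not meant.

How it is judged:
On the way, in this order (a step that is already met when the one before it is completed fails the run):
1. every carrier hangs on the rail past the white line while the pin is still up (y of carrier1 in the frame of rack between -0.04 and 0.21 m and x of carrier1 in the frame of rack between -0.015 and 0.015 m and z of carrier1 in the frame of rack between 0.04 and 0.058 m and angle between each of carrier1, carrier2, carrier3, carrier4's own z axis and vertical below 0.2 rad and linear speed of each of carrier1, carrier2, carrier3, carrier4 below 0.05 m/s and y of carrier2 in the frame of rack between -0.04 and 0.21 m and x of carrier2 in the frame of rack between -0.015 and 0.015 m and z of carrier2 in the frame of rack between 0.04 and 0.058 m and y of carrier3 in the frame of rack between -0.04 and 0.21 m and x of carrier3 in the frame of rack between -0.015 and 0.015 m and z of carrier3 in the frame of rack between 0.04 and 0.058 m and y of carrier4 in the frame of rack between -0.04 and 0.21 m and x of carrier4 in the frame of rack between -0.015 and 0.015 m and z of carrier4 in the frame of rack between 0.04 and 0.058 m and value of joint lock_pin below 0.01 m), for 0.3 s.
2. the mallet is lifted while the pin is still up (height (world z) of mallet_head above 0.12 m and value of joint lock_pin below 0.01 m), for 0.1 s.
3. the lock pin is driven down by the mallet (value of joint lock_pin above 0.019 m and contact force between mallet and rack above 0.5 N), for 0.02 s.
At the end, for the whole second after the job is handed in: every carrier hangs at rest on the rail (within 15 mm of it sideways, level to 0.2 rad) with its origin beyond the white line, the lock pin is down by at least 18 of its 22 mm, and the mallet rests on the cork mat (head centre over the mat) (y of carrier1 in the frame of rack between -0.04 and 0.21 m and x of carrier1 in the frame of rack between -0.015 and 0.015 m and z of carrier1 in the frame of rack between 0.04 and 0.058 m and angle between each of carrier1, carrier2, carrier3, carrier4's own z axis and vertical below 0.2 rad and linear speed of each of carrier1, carrier2, carrier3, carrier4, mallet below 0.05 m/s and y of carrier2 in the frame of rack between -0.04 and 0.21 m and x of carrier2 in the frame of rack between -0.015 and 0.015 m and z of carrier2 in the frame of rack between 0.04 and 0.058 m and y of carrier3 in the frame of rack between -0.04 and 0.21 m and x of carrier3 in the frame of rack between -0.015 and 0.015 m and z of carrier3 in the frame of rack between 0.04 and 0.058 m and y of carrier4 in the frame of rack between -0.04 and 0.21 m and x of carrier4 in the frame of rack between -0.015 and 0.015 m and z of carrier4 in the frame of rack between 0.04 and 0.058 m and value of joint lock_pin above 0.018 m and x of mallet_head in the frame of mat between -0.1 and 0.1 m and y of mallet_head in the frame of mat between -0.065 and 0.065 m and z of mallet_head in the frame of mat below 0.05 m); the robot touches nothing.
It fails at once if a carrier is lifted (more than 20 mm above its hanging height) over the rail beyond the white line ((y of carrier1 in the frame of rack between -0.04 and 0.21 m and x of carrier1 in the frame of rack above -0.06 m and z of carrier1 in the frame of rack above 0.07 m and angle between carrier1's own z axis and vertical below 0.3 rad) or (y of carrier2 in the frame of rack between -0.04 and 0.21 m and x of carrier2 in the frame of rack above -0.06 m and z of carrier2 in the frame of rack above 0.07 m and angle between carrier2's own z axis and vertical below 0.3 rad) or (y of carrier3 in the frame of rack between -0.04 and 0.21 m and x of carrier3 in the frame of rack above -0.06 m and z of carrier3 in the frame of rack above 0.07 m and angle between carrier3's own z axis and vertical below 0.3 rad) or (y of carrier4 in the frame of rack between -0.04 and 0.21 m and x of carrier4 in the frame of rack above -0.06 m and z of carrier4 in the frame of rack above 0.07 m and angle between carrier4's own z axis and vertical below 0.3 rad)).
It fails at once if the jar, the bottle or the pot is moved by more than 30 mm (distance of any of polish_jar, glue_bottle, winder_pot from where it was at the start of the episode above 0.03 m).
Of carrier1, carrier2, carrier3, carrier4 only 3 to 4 are there at a start; the rules pass over those that are not, and their reading is None.
At some moment in a run one of mallet, carrier1, carrier2, carrier3, carrier4 may be knocked a few centimetres aside while the robot is not near it.
Once in a run the grip may slacken for a moment while it holds something.
It also fails if it takes over 210 s, if anything falls off the work surface, if the arm or the gripper's body presses on something with over 40 N, if the wrist force passes 120 N, or if a joint passes its speed limit or range.

## Working session

There is one attempt and no reset: what is moved stays moved. The work goes in short steps, Python scripts to look and compute and a tool call to move; the robot and the scene stay as the last step left them, time stands still between calls to the robot, and variables do not carry over. Pictures are saved under pics/ and viewed, at most 14 in all, crops included, and the job is handed in when it is done.

Besides the shell and the picture viewer there is one more tool, called in YAML: its name, and indented under it one key for each argument. carry_out: Moves the arm, as the interface text tells. Its arguments: {"type":"object","properties":{"linear":{"type":"array"},"angular":{"type":"array"},"hand":{"type":"array"},"force":{"type":"number"}},"required":["linear","angular","hand"]}

```bash
mkdir -p pics; ls
cat > h.py <<'E'
from rig import manip
import numpy as np, cv2
def snap(name,f,crop=None,s=1):
    im=manip.get_image(name)[:,:,::-1].copy()
    cv2.imwrite('pics/full_'+f,im)
    if crop: x0,y0,x1,y1=crop; im=cv2.resize(im[y0:y1,x0:x1],None,fx=s,fy=s,interpolation=cv2.INTER_CUBIC)
    cv2.imwrite('pics/'+f,im)
def cam(name,st=None):
    p=manip.camera_params(name)
    K=np.array([[p['fx'],0,p['cx']],[0,p['fy'],p['cy']],[0,0,1]])
    if 'view' in p: V=np.array(p['view'])
    else:
        from scipy.spatial.transform import Rotation as R
        T=np.eye(4); w,x,y,z=st['ee_rot']; T[:3,:3]=R.from_quat([x,y,z,w]).as_matrix(); T[:3,3]=st['position']
        V=np.linalg.inv(T@np.array(p['hand_eye']))
    return K,V
def ray(name,uv,z,st=None):
    K,V=cam(name,st); d=V[:3,:3].T@np.linalg.inv(K)@[uv[0],uv[1],1]; c=-V[:3,:3].T@V[:3,3]
    return c+d*(z-c[2])/d[2]
def proj(name,P,st=None):
    K,V=cam(name,st); q=K@(V[:3,:3]@np.array(P)+V[:3,3]); return q[:2]/q[2]
E
python3 - <<'E'
from h import *
snap('top','top0.png'); snap('scene','scene0.png')
s=manip.get_state(); print(s['ee_rot'],s['position'],s['width'])
for n in('top','scene'):
    K,V=cam(n); print(n,K[0,0],np.round(-V[:3,:3].T@V[:3,3],3),np.round(V[:3,:3],2).tolist())
E
```

```text
pics
[-8.41958130e-04  9.85087119e-01  1.72054226e-01 -4.77955455e-05] [ 0.19485496 -0.54076833  0.40391878] 0.0853728940738786
top 620.5143320651557 [0.183 0.039 1.866] [[0.03, -1.0, 0.01], [-0.99, -0.03, -0.16], [0.16, -0.0, -0.99]]
scene 439.7412933592309 [ 1.359 -0.337  0.914] [[0.39, 0.92, -0.01], [0.56, -0.25, -0.79], [-0.73, 0.3, -0.61]]
```

View pics/top0.png

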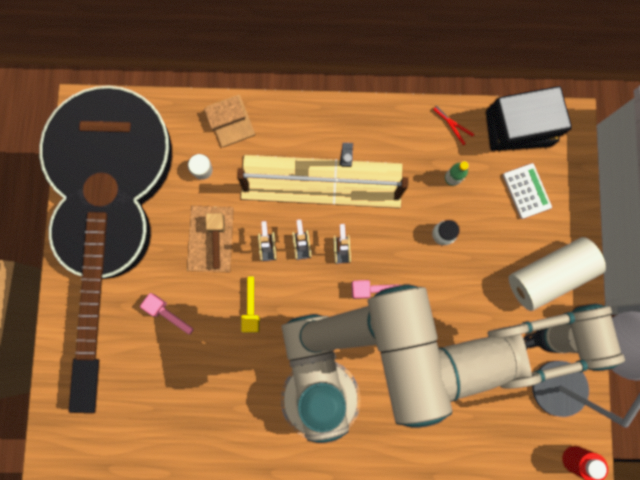

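View pics/scene0.png

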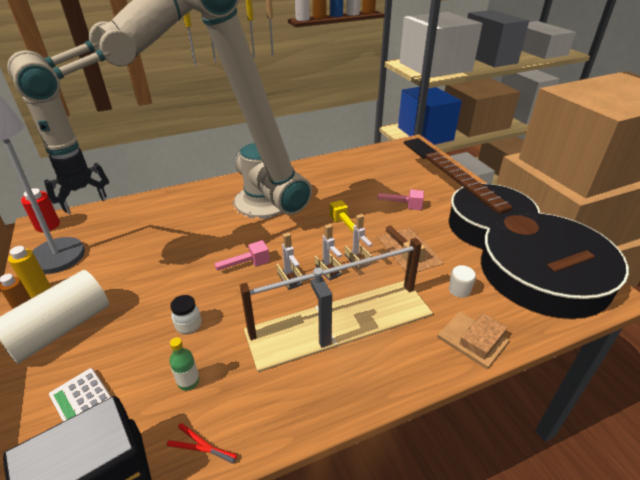

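Top view: three carriers near (267,242), (302,240), (343,245), lugs/hooks seen as white strips pointing up (away from the robot). Mallet candidates are the wooden one on the cork mat at (214,222), pink ones at (152,304) and (362,289), and a yellow one at (250,320). Only the wooden one on the mat fits. I'll confirm it in an enlarged crop.

Run:
```python
import cv2
im=cv2.imread('pics/full_top0.png')
a=cv2.resize(im[140:270,180:420],None,fx=3.3,fy=3.3,interpolation=cv2.INTER_CUBIC); cv2.imwrite('pics/c1.png',a); print(a.shape)
im=cv2.imread('pics/full_scene0.png')
a=cv2.resize(im[200:370,235:455],None,fx=3.5,fy=3.5,interpolation=cv2.INTER_CUBIC); cv2.imwrite('pics/c2.png',a); print(a.shape)
```

```text
(429, 792, 3)
(595, 770, 3)
```

View pics/c1.png

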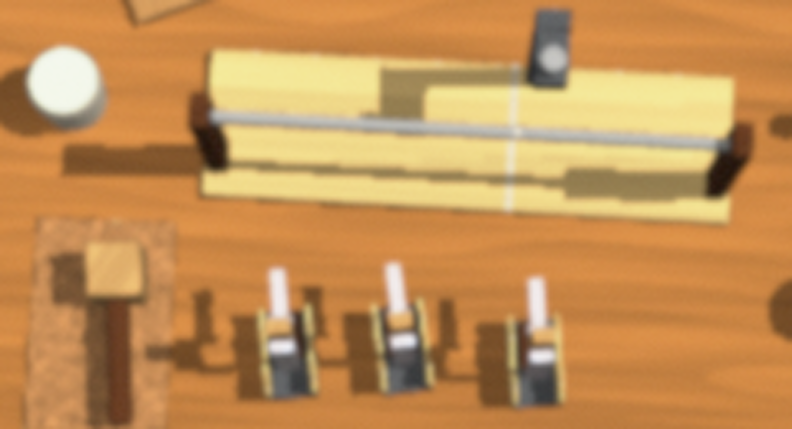

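View pics/c2.png

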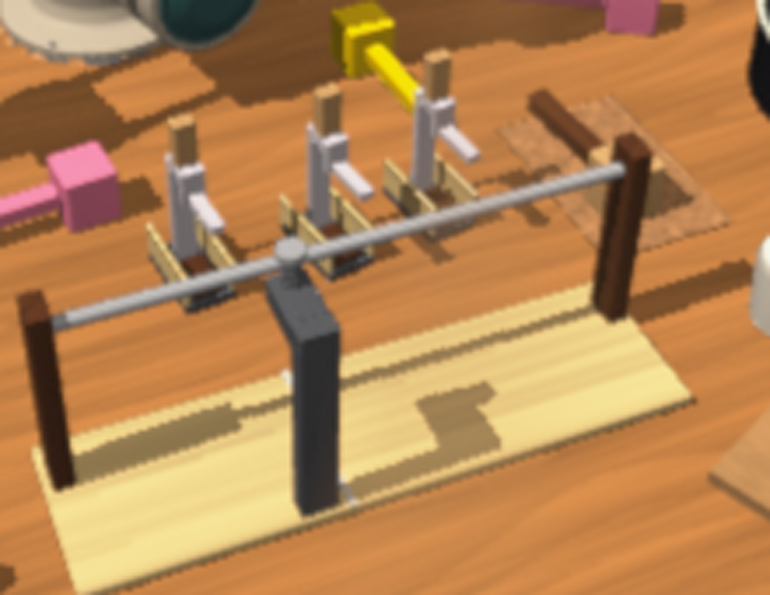

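Confirmed: the wooden mallet on cork, head at crop (115,270), handle toward the robot. The three carriers' lug tips are at crop (277,269), (393,264), (537,279). Next I'll fit poses.

```bash
cat > fit.py <<'E'
from h import *
from scipy.optimize import least_squares
T=lambda c:(c[0]/3.3+180-.35,c[1]/3.3+140-.35)
S=lambda c:(c[0]/3.5+235-.35,c[1]/3.5+200-.35)
def w(p,l):
    c,s=np.cos(p[2]),np.sin(p[2]); return np.array([p[0]+c*l[0]-s*l[1],p[1]+s*l[0]+c*l[1],l[2]])
def fit(obs,p0):
    f=lambda p:np.concatenate([proj(n,w(p,np.array(l)/1000))-uv for n,l,uv in obs])
    r=least_squares(f,p0); return r.x,np.round(r.fun.reshape(-1,2),1)
E
python3 - <<'E'
from fit import *
R=[('top',(105,245,12),T((210,50))),('top',(105,-245,12),T((733,78))),('top',(-35,-245,12),T((728,222))),('top',(-35,245,12),T((202,196))),('top',(50,-65,225),T((553,57))),('top',(0,-40,171),T((516,130))),
('scene',(105,245,12),S((692,398))),('scene',(50,-65,225),S((291,248))),('scene',(-35,-245,12),S((35,455)))]
p,e=fit(R,[.65,0,0]); print('rack',np.round(p,4),e.tolist())
for k,(tl,tn,sg,sl) in {'A':((277,269),(292,397),(437,54),(472,154)),'B':((393,264),(408,391),(327,89),(367,190)),'C':((537,279),(537,404),(182,120),(217,224))}.items():
    q,e=fit([('top',(60,0,107),T(tl)),('top',(-41,0,5),T(tn)),('scene',(0,0,172),S(sg)),('scene',(60,0,103),S(sl))],[.5,0,0]); print(k,np.round(q,4),e.tolist())
    c,s=np.cos(p[2]),np.sin(p[2]); d=q[:2]-p[:2]; print(' rackframe',np.round([c*d[0]+s*d[1],-s*d[0]+c*d[1],q[2]-p[2]],4))
M=[('top',(25,25,56),T((88,242))),('top',(25,-25,56),T((140,242))),('top',(-25,25,56),T((87,296))),('top',(-25,-25,56),T((142,297))),('top',(-139,0,38),T((119,423)))]
# mallet on mat: z+4mm
M=[(n,(l[0],l[1],l[2]+4),u) for n,l,u in M]
print('mallet',fit(M,[.5,.3,0]))
t=[('top',(100,65,4),T((38,218))),('top',(100,-65,4),T((177,222))),]
print('mat',fit(t,[.5,.3,0]))
print('bottle',ray('top',(460,166),.15),'jar',ray('top',(450,230),.085),'pot',ray('top',(199,165),.07),'yellow', ray('top',(250,320),.05),ray('top',(251,278),.03),'pink',ray('top',(362,289),.05))
E
```

```text
rack [ 0.6201  0.0126 -0.0225] [[0.4, -0.2], [0.5, -1.0], [0.8, -0.2], [-0.2, -0.1], [0.3, 0.1], [0.7, 0.2], [1.2, -1.2], [1.0, 0.3], [-0.7, -1.8]]
A [0.4445 0.1707 0.098 ] [[0.6, 0.6], [0.5, 0.8], [0.7, -0.1], [0.8, 1.2]]
 rackframe [-0.1792  0.1541  0.1205]
B [0.4523 0.0671 0.1552] [[0.3, 0.6], [0.4, 0.9], [0.6, -0.0], [0.6, 1.5]]
 rackframe [-0.169   0.0508  0.1778]
C [ 0.4429 -0.0539  0.0767] [[0.2, 0.2], [0.3, 1.2], [0.4, -0.2], [0.6, 1.7]]
 rackframe [-0.1757 -0.0705  0.0992]
mallet (array([0.51107409, 0.32757246, 0.05660808]), array([[-0.5,  0. ],
       [ 0.6, -0.5],
       [-0.1,  0.3],
       [ 0.2, -0.5],
       [-0.2,  0.7]]))
mat (array([ 0.46689666,  0.34547132, -0.00249297]), array([[-0.2, -0. ],
       [ 0.2,  0. ]]))
bottle [ 0.6732809  -0.37936865  0.15      ] jar [ 0.49854412 -0.36388891  0.085     ] pot [0.67782893 0.38019515 0.07      ] yellow [0.22418593 0.21106883 0.05      ] [0.3480545  0.21513079 0.03      ] pink [ 0.32260367 -0.11258764  0.05      ]
```

carry_out:
  linear:
    - [0.031, 0.061, 0]
    - [0.031, 0.061, 0]
    - [0.031, 0.061, 0]
    - [0.031, 0.061, 0]
    - [0.031, 0.061, 0]
    - [0.031, 0.061, 0]
    - [0.031, 0.061, 0]
    - [0.031, 0.061, 0]
  angular:
    - [0, 0, -0.21]
    - [0, 0, -0.21]
    - [0, 0, -0.21]
    - [0, 0, -0.21]
    - [0, 0, -0.21]
    - [0, 0, -0.21]
    - [0, 0, -0.21]
    - [0, 0, -0.21]
  hand: [1, 1, 1, 1, 1, 1, 1, 1]
  force: 60

```text
clock: 0.77
position: [0.3191, -0.2953, 0.4044]
ee_rot: [-0.0, 0.994, 0.105, -0.0]
contact_force: [0.7, 0.4, -0.8]
width: 0.0856
gripper_force: 0.0
```

carry_out:
  linear:
    - [0.031, 0.061, 0]
    - [0.031, 0.061, 0]
    - [0.031, 0.061, 0]
    - [0.031, 0.061, 0]
    - [0.031, 0.061, 0]
    - [0.031, 0.061, 0]
    - [0.031, 0.061, 0]
    - [0.031, 0.061, 0]
  angular:
    - [0, 0, -0.21]
    - [0, 0, -0.21]
    - [0, 0, -0.21]
    - [0, 0, -0.21]
    - [0, 0, -0.21]
    - [0, 0, -0.21]
    - [0, 0, -0.21]
    - [0, 0, -0.21]
  hand: [1, 1, 1, 1, 1, 1, 1, 1]

```text
clock: 1.43
position: [0.4431, -0.0512, 0.4045]
ee_rot: [0.0, 0.999, 0.038, -0.0]
contact_force: [-0.4, -0.1, -0.7]
width: 0.0854
gripper_force: 0.0
```

Run:
```python
from h import *
s=manip.get_state(); print(s['position'],s['ee_rot'],s['clock'],s['contact_force'])
snap('wrist','w1.png')
for P in([.4429,-.0539,.172],[.5027,-.0493,.107]): print(proj('wrist',P,s))
```

```text
[ 0.44311037 -0.05122166  0.40454056] [ 4.39561203e-05  9.99272340e-01  3.81412450e-02 -1.82932602e-04] 1.4333 [-0.38096376 -0.08941203 -0.65309189]
[326.38609419 259.15716668]
[325.65754937 148.50888603]
```

View pics/w1.png

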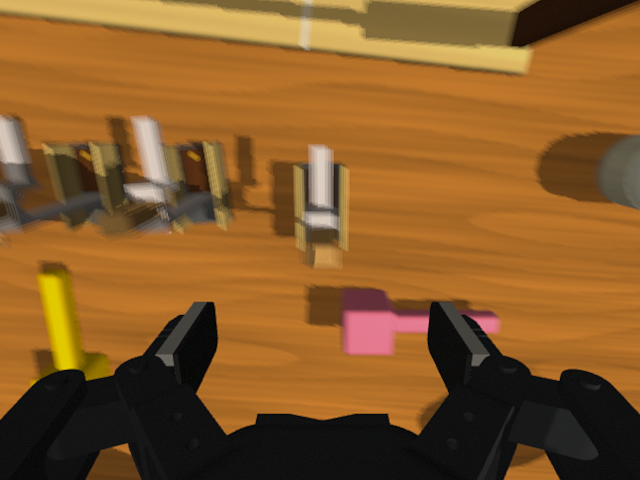

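Wrist: C's grip top is at (325,258), as predicted, and its lug tip is at (320,147). Carrier B, around (150,190), is blurred and looks like it is being knocked, so I'll re-measure it later. Descending on C.

carry_out:
  linear:
    - [0, -0.001, -0.031]
    - [0, -0.001, -0.031]
    - [0, -0.001, -0.031]
    - [0, -0.001, -0.031]
    - [0, -0.001, -0.031]
    - [0, -0.001, -0.031]
    - [0, 0, 0]
    - [0, 0, 0]
  angular:
    - [0, 0, 0.06]
    - [0, 0, 0.06]
    - [0, 0, 0.06]
    - [0, 0, 0.06]
    - [0, 0, 0.06]
    - [0, 0, 0.06]
    - [0, 0, 0]
    - [0, 0, 0]
  hand: [1, 1, 1, 1, 1, 1, 1, 0]

```text
clock: 2.15
position: [0.4425, -0.0561, 0.3111]
ee_rot: [-0.0, 0.999, 0.053, -0.001]
contact_force: [-0.5, -0.4, 0.7]
width: 0.0752
gripper_force: 0.0
```

carry_out:
  linear:
    - [0, 0, 0]
    - [0, 0, 0]
    - [0, 0, 0]
    - [0, 0, 0]
    - [0, 0, 0]
    - [0, 0, 0]
    - [0, 0, 0]
    - [0, 0, 0]
  angular:
    - [0, 0, 0]
    - [0, 0, 0]
    - [0, 0, 0]
    - [0, 0, 0]
    - [0, 0, 0]
    - [0, 0, 0]
    - [0, 0, 0]
    - [0, 0, 0]
  hand: [0, 0, 0, 0, 0, 0, 0, 0]

```text
clock: 2.82
position: [0.4432, -0.0559, 0.3124]
ee_rot: [0.0, 0.999, 0.053, 0.001]
contact_force: [-0.2, 2.3, 5.8]
width: 0.0193
gripper_force: 59.8
```

carry_out:
  linear:
    - [0, 0, 0.03]
    - [0, 0, 0.03]
    - [0, 0, 0.03]
    - [0, 0, 0.03]
    - [0, 0, 0.03]
    - [0, 0, 0.03]
    - [0, 0, 0]
    - [0, 0, 0]
  angular:
    - [0, 0, 0]
    - [0, 0, 0]
    - [0, 0, 0]
    - [0, 0, 0]
    - [0, 0, 0]
    - [0, 0, 0]
    - [0, 0, 0]
    - [0, 0, 0]
  hand: [0, 0, 0, 0, 0, 0, 0, 0]

```text
clock: 3.48
position: [0.4428, -0.0561, 0.4013]
ee_rot: [0.0, 0.999, 0.053, -0.0]
contact_force: [-0.8, -0.1, -3.1]
width: 0.019
gripper_force: 59.1
```

carry_out:
  linear:
    - [0.022, -0.0204, 0]
    - [0.022, -0.0204, 0]
    - [0.022, -0.0204, 0]
    - [0.022, -0.0204, 0]
    - [0.022, -0.0204, 0]
    - [0.022, -0.0204, 0]
    - [0.022, -0.0204, 0]
    - [0.022, -0.0204, 0]
  angular:
    - [0, 0, -0.2]
    - [0, 0, -0.2]
    - [0, 0, -0.2]
    - [0, 0, -0.2]
    - [0, 0, -0.2]
    - [0, 0, -0.2]
    - [0, 0, -0.2]
    - [0, 0, -0.2]
  hand: [0, 0, 0, 0, 0, 0, 0, 0]

```text
clock: 4.15
position: [0.5324, -0.1392, 0.4011]
ee_rot: [-0.0, 1.0, -0.012, -0.0]
contact_force: [-0.5, 0.2, -2.6]
width: 0.0191
gripper_force: 59.2
```

Run:
```python
from h import *
s=manip.get_state(); print(s['position'],s['ee_rot'],s['clock'],s['contact_force'],s['width'])
snap('wrist','w2.png');snap('scene','s2.png')
a=cv2.imread('pics/w2.png');b=cv2.imread('pics/s2.png')[150:390,180:500]
cv2.imwrite('pics/j2.png',cv2.vconcat([cv2.resize(a,(400,300)),cv2.resize(b,(400,300))]))
```

```text
[ 0.53237361 -0.13921148  0.40106207] [-2.40234905e-05  9.99925701e-01 -1.21852918e-02 -3.31767192e-04] 4.15 [-0.48888899  0.21342677 -2.59375009] 0.01912770637419844
```

View pics/j2.png

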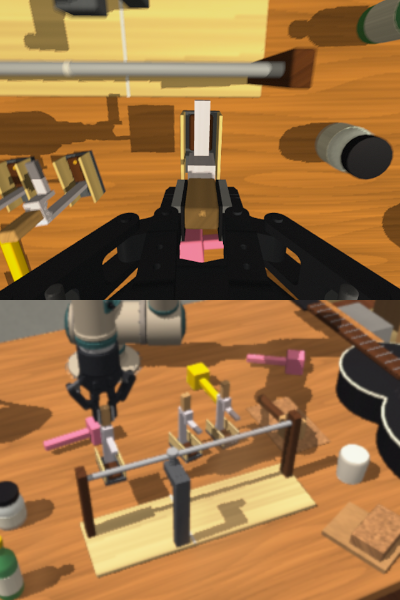

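Carrier C is held level and aligned with the rail, lug away from the robot. B now leans toward A: it was knocked. Moving over the rail and lowering.

carry_out:
  linear:
    - [0.034, 0, 0]
    - [0.034, 0, 0]
    - [0.034, 0, 0]
    - [0.034, 0, 0]
    - [0.033, 0, 0]
    - [0, 0, 0]
    - [0, 0, 0]
  angular:
    - [0, 0, 0]
    - [0, 0, 0]
    - [0, 0, 0]
    - [0, 0, 0]
    - [0, 0, 0]
    - [0, 0, 0]
    - [0, 0, 0]
  hand: [0, 0, 0, 0, 0, 0, 0]

```text
clock: 4.83
position: [0.6156, -0.1377, 0.4007]
ee_rot: [-0.0, 1.0, -0.011, -0.001]
contact_force: [-0.6, 0.1, -4.4]
width: 0.0188
gripper_force: 59.2
```

carry_out:
  linear:
    - [0, 0, -0.016]
    - [0, 0, -0.016]
    - [0, 0, -0.016]
    - [0, 0, -0.016]
    - [0, 0, -0.01]
    - [0, 0, 0]
    - [0, 0, 0]
  angular:
    - [0, 0, 0]
    - [0, 0, 0]
    - [0, 0, 0]
    - [0, 0, 0]
    - [0, 0, 0]
    - [0, 0, 0]
    - [0, 0, 0]
  hand: [0, 0, 0, 0, 0, 0, 0]

```text
clock: 5.42
position: [0.6152, -0.1376, 0.3644]
ee_rot: [-0.0, 1.0, -0.011, -0.0]
contact_force: [0.5, 0.0, -2.5]
width: 0.0194
gripper_force: 59.2
```

Run:
```python
from h import *
s=manip.get_state(); print(s['position'],s['ee_rot'],s['clock'],s['contact_force'],s['width'])
snap('wrist','w3.png');snap('scene','s3.png');snap('top','t3.png')
a=cv2.imread('pics/w3.png');b=cv2.imread('pics/s3.png')[200:380,220:460]
c=cv2.imread('pics/t3.png')[150:290,180:420]
cv2.imwrite('pics/j3.png',cv2.hconcat([cv2.vconcat([cv2.resize(a,(390,290)),cv2.resize(b,(390,290),interpolation=2)]),cv2.resize(c,(400,580),interpolation=2)]))
```

```text
[ 0.61519569 -0.13760829  0.36436214] [-4.25473679e-05  9.99937837e-01 -1.11427188e-02 -4.00464497e-04] 5.4167 [ 0.45229302  0.04395739 -2.49170938] 0.0194446362847981
```

View pics/j3.png

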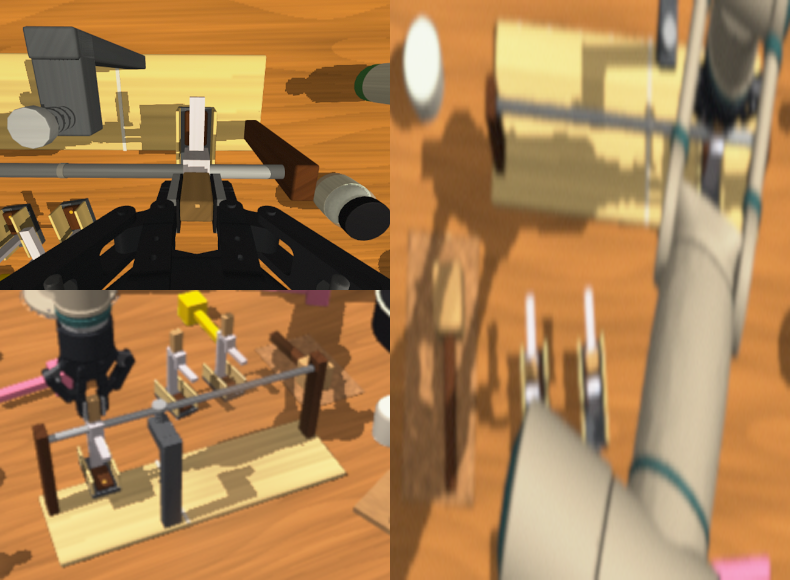

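The hook is over the rail about 2 mm above its seat. I'll lower the last bit.

carry_out:
  linear:
    - [0, 0, -0.003]
    - [0, 0, -0.002]
    - [0, 0, 0]
    - [0, 0, 0]
  angular:
    - [0, 0, 0]
    - [0, 0, 0]
    - [0, 0, 0]
    - [0, 0, 0]
  hand: [0, 0, 0, 0]

```text
clock: 5.9
position: [0.6153, -0.1376, 0.3628]
ee_rot: [0.0, 1.0, -0.011, 0.0]
contact_force: [-1.2, 0.4, 1.3]
width: 0.0192
gripper_force: 59.8
```

carry_out:
  linear:
    - [0.0009, 0.04, 0]
    - [0.0009, 0.04, 0]
    - [0.0009, 0.04, 0]
    - [0.0009, 0.04, 0]
    - [0.0009, 0.04, 0]
    - [0.0009, 0.04, 0]
  angular:
    - [0, 0, 0]
    - [0, 0, 0]
    - [0, 0, 0]
    - [0, 0, 0]
    - [0, 0, 0]
    - [0, 0, 0]
  hand: [0, 0, 0, 0, 0, 0]

```text
clock: 6.4
position: [0.6182, -0.017, 0.3623]
ee_rot: [0.001, 1.0, -0.011, 0.0]
contact_force: [0.2, -1.3, -2.2]
width: 0.0191
gripper_force: 59.6
```

carry_out:
  linear:
    - [0.0009, 0.04, 0]
    - [0.0009, 0.04, 0]
    - [0.0009, 0.04, 0]
    - [0.0009, 0.04, 0]
    - [0.0009, 0.04, 0]
    - [0.0009, 0.04, 0]
  angular:
    - [0, 0, 0]
    - [0, 0, 0]
    - [0, 0, 0]
    - [0, 0, 0]
    - [0, 0, 0]
    - [0, 0, 0]
  hand: [0, 0, 0, 0, 0, 0]

```text
clock: 6.9
position: [0.6212, 0.1031, 0.3624]
ee_rot: [0.0, 1.0, -0.011, 0.001]
contact_force: [1.4, -1.2, -1.8]
width: 0.0191
gripper_force: 59.6
```

carry_out:
  linear:
    - [0.0009, 0.04, 0]
    - [0.0009, 0.04, 0]
    - [0.0009, 0.04, 0]
    - [0.0009, 0.03, 0]
    - [0, 0, 0]
    - [0, 0, 0]
  angular:
    - [0, 0, 0]
    - [0, 0, 0]
    - [0, 0, 0]
    - [0, 0, 0]
    - [0, 0, 0]
    - [0, 0, 0]
  hand: [0, 0, 0, 0, 0, 0]

```text
clock: 7.4
position: [0.6231, 0.1784, 0.3625]
ee_rot: [-0.001, 1.0, -0.01, 0.001]
contact_force: [2.6, 0.9, -1.3]
width: 0.0194
gripper_force: 59.8
```

carry_out:
  linear:
    - [0, 0, 0]
    - [0, 0, 0]
    - [0, 0, 0]
    - [0, 0, 0]
    - [0, 0, 0.02]
    - [0, 0, 0.06]
    - [0, 0, 0.06]
    - [0, 0, 0.06]
  angular:
    - [0, 0, 0]
    - [0, 0, 0]
    - [0, 0, 0]
    - [0, 0, 0]
    - [0, 0, 0]
    - [0, 0, 0]
    - [0, 0, 0]
    - [0, 0, 0]
  hand: [0.5, 0.5, 0.5, 0.5, 0.5, 0.5, 0.5, 0.5]

```text
clock: 8.07
position: [0.6223, 0.177, 0.464]
ee_rot: [0.0, 1.0, -0.011, -0.0]
contact_force: [0.2, -0.4, 0.5]
width: 0.0425
gripper_force: 0.0
```

carry_out:
  linear:
    - [-0.08, 0, 0]
    - [-0.08, 0, 0]
    - [-0.08, 0, 0]
    - [-0.08, 0, 0]
    - [-0.08, 0, 0]
    - [0, 0, 0]
    - [0, 0, 0]
  angular:
    - [0, 0, 0]
    - [0, 0, 0]
    - [0, 0, 0]
    - [0, 0, 0]
    - [0, 0, 0]
    - [0, 0, 0]
    - [0, 0, 0]
  hand: [1, 1, 1, 1, 1, 1, 1]

```text
clock: 8.65
position: [0.4204, 0.1771, 0.4637]
ee_rot: [-0.0, 1.0, -0.011, 0.001]
contact_force: [0.7, -0.9, -0.0]
width: 0.0854
gripper_force: 0.0
```

Run:
```python
from h import *
s=manip.get_state(); print(s['position'],s['ee_rot'],s['clock'],s['contact_force'],s['width'])
snap('wrist','w4.png');snap('scene','s4.png')
a=cv2.imread('pics/w4.png');b=cv2.imread('pics/s4.png')[200:380,220:460]
cv2.imwrite('pics/j4.png',cv2.hconcat([cv2.resize(a,(400,300)),cv2.resize(b,(400,300),interpolation=2)]))
```

```text
[0.42035329 0.17713461 0.46372495] [-1.88863878e-04  9.99942172e-01 -1.06950222e-02  1.11044146e-03] 8.65 [ 0.70184979 -0.85584881 -0.00448149] 0.08537856126854597
```

View pics/j4.png

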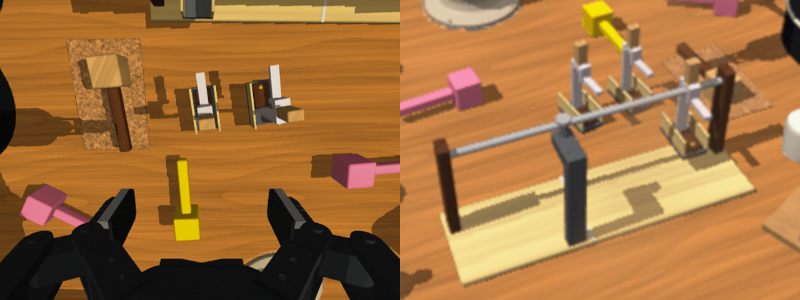

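C hangs level past the line. In the wrist view A's grip top is at about (328,200) and B's at about (472,184). I'll crop for a precise fit.

Run:
```python
import cv2
a=cv2.imread('pics/full_w4.png')[90:220,280:500];b=cv2.imread('pics/full_s4.png')[200:290,300:440]
cv2.imwrite('pics/j5.png',cv2.vconcat([cv2.resize(a,(506,299),interpolation=2),cv2.resize(b,(506,299*1),interpolation=2)]))
```

```text
(no output)
```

View pics/j5.png

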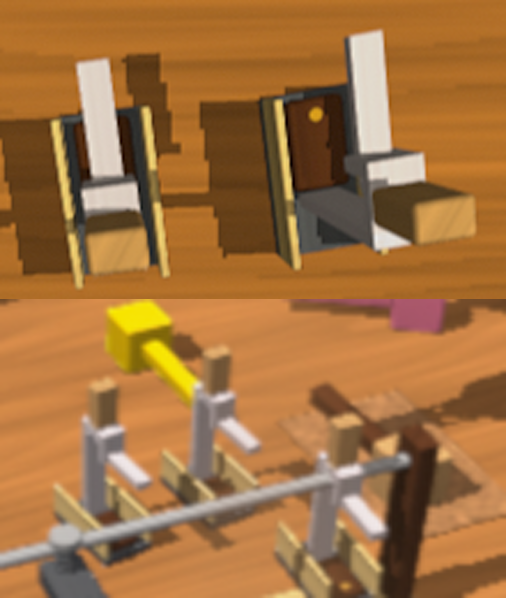

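```bash
cat >> fit.py <<'E'
def fitw(obs,p0,st):
    f=lambda p:np.concatenate([proj(n,w(p,np.array(l)/1000),st)-uv for n,l,uv in obs])
    r=least_squares(f,p0); return r.x,np.round(r.fun.reshape(-1,2),1)
E
python3 - <<'E'
from fit import *
s=manip.get_state()
W=lambda c:(c[0]/2.3+280-.3,c[1]/2.3+90-.3)
SS=lambda c:(c[0]/506*140+300-.4,(c[1]-299)/299*90+200-.4)
for k,g,l,sg,sl in(('A',(118,249),(93,61),(218,350),(255,448)),('B',(444,218),(364,36),(104,383),(143,483))):
    print(k,*fitw([('wrist',(0,0,172),W(g)),('wrist',(60,0,107),W(l))],[.45,.1,0],s))
    print(k,*fitw([('wrist',(0,0,172),W(g)),('wrist',(60,0,107),W(l)),('scene',(0,0,172),SS(sg)),('scene',(60,0,103),SS(sl))],[.45,.1,0],s))
E
```

```text
A [0.44828474 0.17021677 0.11799472] [[ 0.1  0.8]
 [-0.1 -0.9]]
A [0.4480979  0.17012607 0.11738298] [[ 0.2  1. ]
 [ 0.  -0.6]
 [ 0.7  0.8]
 [ 0.9  1.1]]
B [0.45552387 0.0680363  0.16341697] [[ 0.2  1.2]
 [-0.3 -1.3]]
B [0.45528097 0.06786514 0.16067375] [[ 0.4  1.5]
 [ 0.1 -1.1]
 [ 1.   0.7]
 [ 1.7  0.9]]
```

B has not actually moved (the blur was camera motion). Going to B at (0.4535, 0.068), yaw 0.16.

carry_out:
  linear:
    - [0.0166, -0.0547, 0]
    - [0.0166, -0.0547, 0]
    - [0.0166, -0.0547, 0]
    - [0.0166, -0.0547, 0]
    - [0, 0, 0]
    - [0, 0, -0.04]
    - [0, 0, -0.04]
    - [0, 0, -0.04]
  angular:
    - [0, 0, 0.57]
    - [0, 0, 0.57]
    - [0, 0, 0.57]
    - [0, 0, 0.57]
    - [0, 0, 0]
    - [0, 0, 0]
    - [0, 0, 0]
    - [0, 0, 0]
  hand: [1, 1, 1, 1, 1, 1, 1, 1]

```text
clock: 9.42
position: [0.4575, 0.0676, 0.4017]
ee_rot: [-0.0, 0.997, 0.079, 0.001]
contact_force: [0.3, -0.1, -0.7]
width: 0.0856
gripper_force: 0.0
```

carry_out:
  linear:
    - [0, 0, -0.037]
    - [0, 0, -0.037]
    - [0, 0, -0.037]
    - [0, 0, -0.037]
    - [0, 0, -0.036]
    - [0, 0, 0]
    - [0, 0, 0]
  angular:
    - [0, 0, 0]
    - [0, 0, 0]
    - [0, 0, 0]
    - [0, 0, 0]
    - [0, 0, 0]
    - [0, 0, 0]
    - [0, 0, 0]
  hand: [1, 1, 1, 1, 1, 1, 1]

```text
clock: 10.0
position: [0.4567, 0.068, 0.3096]
ee_rot: [-0.0, 0.997, 0.08, -0.001]
contact_force: [0.4, -0.7, 0.5]
width: 0.0854
gripper_force: 0.0
```

carry_out:
  linear:
    - [0, 0, 0]
    - [0, 0, 0]
    - [0, 0, 0]
    - [0, 0, 0]
    - [0, 0, 0]
    - [0, 0, 0]
    - [0, 0, 0]
    - [0, 0, 0]
  angular:
    - [0, 0, 0]
    - [0, 0, 0]
    - [0, 0, 0]
    - [0, 0, 0]
    - [0, 0, 0]
    - [0, 0, 0]
    - [0, 0, 0]
    - [0, 0, 0]
  hand: [0, 0, 0, 0, 0, 0, 0, 0]

```text
clock: 10.67
position: [0.4561, 0.068, 0.3109]
ee_rot: [0.0, 0.997, 0.08, 0.001]
contact_force: [-0.1, -1.0, 4.9]
width: 0.0188
gripper_force: 59.5
```

carry_out:
  linear:
    - [0, 0, 0.03]
    - [0, 0, 0.03]
    - [0, 0, 0.03]
    - [0, 0, 0.03]
    - [0, 0, 0.03]
    - [0, 0, 0.03]
    - [0, 0, 0]
    - [0, 0, 0]
  angular:
    - [0, 0, 0]
    - [0, 0, 0]
    - [0, 0, 0]
    - [0, 0, 0]
    - [0, 0, 0]
    - [0, 0, 0]
    - [0, 0, 0]
    - [0, 0, 0]
  hand: [0, 0, 0, 0, 0, 0, 0, 0]

```text
clock: 11.33
position: [0.4556, 0.0681, 0.3999]
ee_rot: [0.0, 0.997, 0.08, 0.0]
contact_force: [-0.8, -0.5, -3.4]
width: 0.0189
gripper_force: 61.7
```

carry_out:
  linear:
    - [0.01, -0.051, 0]
    - [0.01, -0.051, 0]
    - [0.01, -0.051, 0]
    - [0.01, -0.051, 0]
    - [0.01, -0.051, 0]
    - [0.01, -0.051, 0]
    - [0.01, -0.051, 0]
    - [0.01, -0.051, 0]
  angular:
    - [0, 0, -0.285]
    - [0, 0, -0.285]
    - [0, 0, -0.285]
    - [0, 0, -0.285]
    - [0, 0, -0.285]
    - [0, 0, -0.285]
    - [0, 0, -0.285]
    - [0, 0, -0.285]
  hand: [0, 0, 0, 0, 0, 0, 0, 0]

```text
clock: 12.0
position: [0.4953, -0.137, 0.3981]
ee_rot: [-0.001, 1.0, -0.012, -0.002]
contact_force: [0.4, -0.8, -3.4]
width: 0.0189
gripper_force: 61.7
```

carry_out:
  linear:
    - [0, 0, 0]
    - [0, 0, 0]
  angular:
    - [0, 0, 0]
    - [0, 0, 0]
  hand: [0, 0]

```text
clock: 12.17
position: [0.4956, -0.137, 0.3981]
ee_rot: [-0.001, 1.0, -0.012, -0.002]
contact_force: [0.1, 1.2, -3.5]
width: 0.0192
gripper_force: 61.7
```

Run:
```python
from h import *
s=manip.get_state(); print(s['position'],s['ee_rot'],s['clock'],s['contact_force'],s['width'])
snap('wrist','w6.png')
a=cv2.imread('pics/w2.png');b=cv2.imread('pics/w6.png')
cv2.imwrite('pics/j6.png',cv2.hconcat([cv2.resize(a,(400,300)),cv2.resize(b,(400,300))]))
```

```text
[ 0.49558827 -0.13704621  0.39810078] [-8.77389119e-04  9.99922133e-01 -1.23128868e-02 -1.83038874e-03] 12.1667 [ 0.05790414  1.24931758 -3.52483011] 0.019156322252336384
```

View pics/j6.png

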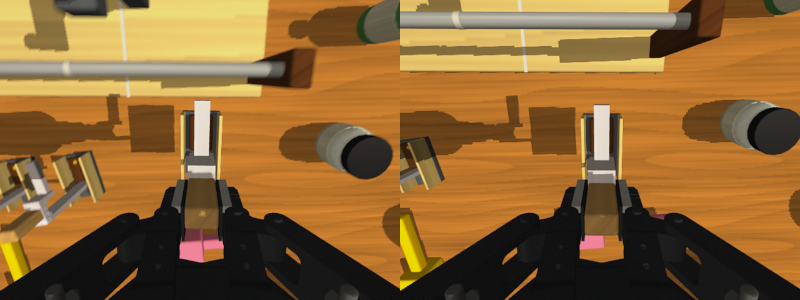

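Run:
```python
from fit import *
s=manip.get_state(); p=s['position']
for d in(0,-.002,-.004): print(d,proj('wrist',[p[0]+.06+d,p[1]-.0014,p[2]-.312+.107],s),proj('wrist',[p[0]+.06+d,p[1]-.0014,p[2]-.310+.107],s))
for f in('w2','w6'):
    a=cv2.imread(f'pics/full_{f}.png').astype(int)[130:200,315:332].min(2).mean(1); print(f,[int(v) for v in a[15:55]])
```

```text
0 [322.78713887 157.6889599 ] [322.7835617  158.06428401]
-0.002 [322.88369477 162.02402463] [322.88122408 162.44712597]
-0.004 [322.97957613 166.32880435] [322.97819647 166.79900351]
w2 [109, 108, 108, 107, 107, 107, 107, 104, 96, 82, 65, 51, 44, 43, 56, 85, 172, 216, 211, 210, 210, 210, 210, 210, 210, 210, 210, 210, 210, 210, 210, 210, 210, 210, 210, 210, 210, 209, 210, 209]
w6 [43, 44, 45, 44, 43, 42, 43, 43, 43, 42, 42, 43, 45, 45, 45, 46, 46, 47, 46, 44, 43, 59, 69, 164, 214, 209, 208, 208, 208, 208, 208, 208, 207, 208, 207, 207, 208, 208, 207, 207]
```

carry_out:
  linear:
    - [0.041, 0, 0]
    - [0.041, 0, 0]
    - [0.041, 0, 0]
    - [0.041, 0, 0]
    - [0.041, 0, 0]
    - [0.041, 0, 0]
    - [0, 0, 0]
    - [0, 0, 0]
  angular:
    - [0, 0, 0]
    - [0, 0, 0]
    - [0, 0, 0]
    - [0, 0, 0]
    - [0, 0, 0]
    - [0, 0, 0]
    - [0, 0, 0]
    - [0, 0, 0]
  hand: [0, 0, 0, 0, 0, 0, 0, 0]

```text
clock: 12.88
position: [0.6187, -0.1347, 0.3987]
ee_rot: [-0.001, 1.0, -0.01, -0.002]
contact_force: [-0.7, -0.9, -3.3]
width: 0.0191
gripper_force: 61.7
```

carry_out:
  linear:
    - [0, 0, -0.016]
    - [0, 0, -0.016]
    - [0, 0, -0.016]
    - [0, 0, -0.014]
    - [0, 0, -0.006]
    - [0, 0, 0]
    - [0, 0, 0]
  angular:
    - [0, 0, 0]
    - [0, 0, 0]
    - [0, 0, 0]
    - [0, 0, 0]
    - [0, 0, 0]
    - [0, 0, 0]
    - [0, 0, 0]
  hand: [0, 0, 0, 0, 0, 0, 0]

```text
clock: 13.47
position: [0.6186, -0.1361, 0.3661]
ee_rot: [0.0, 1.0, -0.011, -0.0]
contact_force: [0.7, -0.0, -3.7]
width: 0.019
gripper_force: 61.6
```

carry_out:
  linear:
    - [0, 0, -0.003]
    - [0, 0, -0.002]
    - [0, 0, 0]
    - [0, 0, 0]
  angular:
    - [0, 0, 0]
    - [0, 0, 0]
    - [0, 0, 0]
    - [0, 0, 0]
  hand: [0, 0, 0, 0]

```text
clock: 13.8
position: [0.6188, -0.136, 0.3639]
ee_rot: [0.0, 1.0, -0.011, 0.0]
contact_force: [-0.2, -0.1, -4.0]
width: 0.0191
gripper_force: 61.6
```

Not seated yet; a little lower.

carry_out:
  linear:
    - [0, 0, -0.003]
    - [0, 0, -0.003]
    - [0, 0, 0]
    - [0, 0, 0]
  angular:
    - [0, 0, 0]
    - [0, 0, 0]
    - [0, 0, 0]
    - [0, 0, 0]
  hand: [0, 0, 0, 0]

```text
clock: 14.13
position: [0.6187, -0.136, 0.3614]
ee_rot: [0.0, 1.0, -0.011, 0.0]
contact_force: [-1.9, 0.4, 2.4]
width: 0.019
gripper_force: 62.5
```

carry_out:
  linear:
    - [-0.001, 0.04, 0.001]
    - [0.0009, 0.04, 0]
    - [0.0009, 0.04, 0]
    - [0.0009, 0.04, 0]
    - [0.0009, 0.04, 0]
    - [0.0009, 0.04, 0]
  angular:
    - [0, 0, 0]
    - [0, 0, 0]
    - [0, 0, 0]
    - [0, 0, 0]
    - [0, 0, 0]
    - [0, 0, 0]
  hand: [0, 0, 0, 0, 0, 0]

```text
clock: 14.63
position: [0.621, -0.0153, 0.3611]
ee_rot: [0.0, 1.0, -0.011, 0.001]
contact_force: [0.3, -1.4, -4.0]
width: 0.0186
gripper_force: 61.8
```

carry_out:
  linear:
    - [0.0009, 0.04, 0]
    - [0.0009, 0.04, 0]
    - [0.0009, 0.04, 0]
    - [0.0009, 0.04, 0]
    - [0.0009, 0.04, 0]
    - [0.0009, 0.036, 0]
    - [0.0009, 0.036, 0]
    - [0, 0, 0]
  angular:
    - [0, 0, 0]
    - [0, 0, 0]
    - [0, 0, 0]
    - [0, 0, 0]
    - [0, 0, 0]
    - [0, 0, 0]
    - [0, 0, 0]
    - [0, 0, 0]
  hand: [0, 0, 0, 0, 0, 0, 0, 0]

```text
clock: 15.3
position: [0.6244, 0.1232, 0.3614]
ee_rot: [-0.002, 1.0, -0.01, 0.002]
contact_force: [1.8, 2.8, -1.4]
width: 0.0192
gripper_force: 61.9
```

carry_out:
  linear:
    - [0, 0, 0]
    - [0, 0, 0]
    - [0, 0, 0]
    - [0, 0, 0]
    - [0, 0, 0.02]
    - [0, 0, 0.06]
    - [0, 0, 0.06]
    - [0, 0, 0.06]
  angular:
    - [0, 0, 0]
    - [0, 0, 0]
    - [0, 0, 0]
    - [0, 0, 0]
    - [0, 0, 0]
    - [0, 0, 0]
    - [0, 0, 0]
    - [0, 0, 0]
  hand: [0.38, 0.38, 0.38, 0.38, 0.38, 0.38, 0.38, 0.38]

```text
clock: 15.97
position: [0.6235, 0.1194, 0.463]
ee_rot: [0.0, 1.0, -0.012, -0.0]
contact_force: [1.3, -0.4, 0.1]
width: 0.0327
gripper_force: 0.0
```

carry_out:
  linear:
    - [-0.07, 0.02, 0]
    - [-0.07, 0.02, 0]
    - [-0.07, 0.02, 0]
    - [-0.07, 0.02, 0]
    - [-0.07, 0.02, 0]
    - [0, 0, 0]
    - [0, 0, 0]
  angular:
    - [0, 0, 0.35]
    - [0, 0, 0.35]
    - [0, 0, 0.35]
    - [0, 0, 0.35]
    - [0, 0, 0.35]
    - [0, 0, 0]
    - [0, 0, 0]
  hand: [1, 1, 1, 1, 1, 1, 1]

```text
clock: 16.55
position: [0.447, 0.17, 0.4628]
ee_rot: [-0.0, 0.998, 0.059, 0.001]
contact_force: [0.4, -0.3, 0.1]
width: 0.0857
gripper_force: 0.0
```

Run:
```python
from h import *
s=manip.get_state(); print(s['position'],s['ee_rot'],s['clock'],s['contact_force'],s['width'])
snap('wrist','w7.png');snap('scene','s7.png')
a=cv2.imread('pics/w7.png');b=cv2.imread('pics/s7.png')[200:380,220:460]
for P in([.447,.1702,.172],[.5066,.1772,.107]): print(proj('wrist',P,s)*.625)
cv2.imwrite('pics/j7.png',cv2.hconcat([cv2.resize(a,(400,300)),cv2.resize(b,(400,300),interpolation=2)]))
```

```text
[0.44695721 0.17001379 0.46277243] [-5.33589312e-05  9.98234932e-01  5.93750023e-02  1.27549748e-03] 16.55 [ 0.39552952 -0.31635697  0.05996459] 0.08569555256558418
[201.10770716 145.13224128]
[201.24606378  90.72145716]
```

View pics/j7.png

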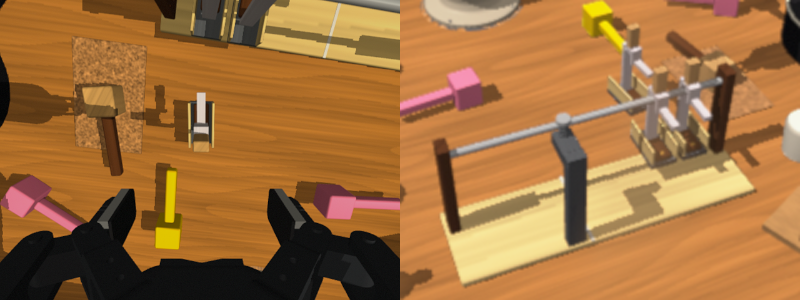

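A's grip top is at (201,146), as predicted. B and C hang side by side. The mallet seems to have been shifted on its mat, so I'll re-measure it later. Descending on A.

carry_out:
  linear:
    - [-0.001, 0, -0.038]
    - [-0.001, 0, -0.038]
    - [-0.001, 0, -0.038]
    - [-0.001, 0, -0.038]
    - [-0.001, 0, -0.038]
    - [-0.001, 0, -0.038]
    - [0, 0, -0.038]
    - [0, 0, -0.036]
  angular:
    - [0, 0, 0]
    - [0, 0, 0]
    - [0, 0, 0]
    - [0, 0, 0]
    - [0, 0, 0]
    - [0, 0, 0]
    - [0, 0, 0]
    - [0, 0, 0]
  hand: [1, 1, 1, 1, 1, 1, 1, 1]

```text
clock: 17.32
position: [0.4474, 0.1695, 0.309]
ee_rot: [0.0, 0.998, 0.058, 0.0]
contact_force: [-0.2, 0.6, -0.5]
width: 0.0854
gripper_force: 0.0
```

carry_out:
  linear:
    - [0, 0, 0]
    - [0, 0, 0]
    - [0, 0, 0]
    - [0, 0, 0]
    - [0, 0, 0]
    - [0, 0, 0]
    - [0, 0, 0]
    - [0, 0, 0]
  angular:
    - [0, 0, 0]
    - [0, 0, 0]
    - [0, 0, 0]
    - [0, 0, 0]
    - [0, 0, 0]
    - [0, 0, 0]
    - [0, 0, 0]
    - [0, 0, 0]
  hand: [1, 0, 0, 0, 0, 0, 0, 0]

```text
clock: 17.98
position: [0.446, 0.1703, 0.3112]
ee_rot: [-0.0, 0.998, 0.059, 0.001]
contact_force: [0.6, 0.9, 4.3]
width: 0.0194
gripper_force: 59.3
```

carry_out:
  linear:
    - [0, 0, 0]
    - [0, 0, 0.03]
    - [0, 0, 0.03]
    - [0, 0, 0.03]
    - [0, 0, 0.03]
    - [0, 0, 0.03]
    - [0, 0, 0.03]
    - [0, 0, 0]
  angular:
    - [0, 0, 0]
    - [0, 0, 0]
    - [0, 0, 0]
    - [0, 0, 0]
    - [0, 0, 0]
    - [0, 0, 0]
    - [0, 0, 0]
    - [0, 0, 0]
  hand: [0, 0, 0, 0, 0, 0, 0, 0]

```text
clock: 18.65
position: [0.4461, 0.1701, 0.4021]
ee_rot: [-0.0, 0.998, 0.059, 0.002]
contact_force: [0.4, 0.6, -2.9]
width: 0.019
gripper_force: 59.1
```

carry_out:
  linear:
    - [0.0122, -0.0768, 0]
    - [0.0122, -0.0768, 0]
    - [0.0122, -0.0768, 0]
    - [0.0122, -0.0768, 0]
    - [0.0122, -0.0768, 0]
    - [0.0122, -0.0768, 0]
    - [0.0122, -0.0768, 0]
    - [0.0122, -0.0768, 0]
  angular:
    - [0, 0, -0.22]
    - [0, 0, -0.22]
    - [0, 0, -0.22]
    - [0, 0, -0.22]
    - [0, 0, -0.22]
    - [0, 0, -0.22]
    - [0, 0, -0.22]
    - [0, 0, -0.22]
  hand: [0, 0, 0, 0, 0, 0, 0, 0]

```text
clock: 19.32
position: [0.4938, -0.139, 0.3985]
ee_rot: [-0.001, 1.0, -0.012, -0.001]
contact_force: [0.8, 0.8, -2.8]
width: 0.0193
gripper_force: 59.9
```

carry_out:
  linear:
    - [0, 0, 0]
    - [0, 0, 0]
    - [0, 0, 0]
  angular:
    - [0, 0, 0]
    - [0, 0, 0]
    - [0, 0, 0]
  hand: [0, 0, 0]

```text
clock: 19.57
position: [0.4939, -0.1371, 0.3986]
ee_rot: [-0.001, 1.0, -0.012, -0.002]
contact_force: [-1.2, 0.8, -2.5]
width: 0.0192
gripper_force: 60.4
```

Run:
```python
from h import *
s=manip.get_state(); print(s['position'],s['ee_rot'],s['clock'],s['contact_force'],s['width'])
snap('wrist','w8.png')
for f in('w6','w8'):
    b=cv2.imread(f'pics/full_{f}.png').astype(int).min(2); a=b[130:200,315:332].mean(1); r=130+int(np.argmax(a>140)); 
    c=np.where(b[r+10,280:370]>190)[0]+280; c2=np.where(b[r+60,280:370]>190)[0]+280; print(f,r,c.min(),c.max(),c2.min(),c2.max())
```

```text
[ 0.49393054 -0.13709875  0.39858986] [-0.00102904  0.99992604 -0.01200166 -0.00167607] 19.5667 [-1.1864016   0.83562293 -2.48001952] 0.01916873948491486
w6 168 311 334 311 333
w8 164 311 333 311 333
```

carry_out:
  linear:
    - [0.041, 0, 0]
    - [0.041, 0, 0]
    - [0.041, 0, 0]
    - [0.041, 0, 0]
    - [0.041, 0, 0]
    - [0.041, 0, 0]
    - [0, 0, 0]
    - [0, 0, 0]
  angular:
    - [0, 0, 0]
    - [0, 0, 0]
    - [0, 0, 0]
    - [0, 0, 0]
    - [0, 0, 0]
    - [0, 0, 0]
    - [0, 0, 0]
    - [0, 0, 0]
  hand: [0, 0, 0, 0, 0, 0, 0, 0]

```text
clock: 20.28
position: [0.6175, -0.1355, 0.3992]
ee_rot: [-0.0, 1.0, -0.01, -0.001]
contact_force: [-0.5, 1.2, -3.6]
width: 0.0193
gripper_force: 60.5
```

carry_out:
  linear:
    - [0, 0, -0.016]
    - [0, 0, -0.016]
    - [0, 0, -0.016]
    - [0, 0, -0.014]
    - [0, 0, -0.008]
    - [0, 0, -0.002]
    - [0, 0, 0]
    - [0, 0, 0]
  angular:
    - [0, 0, 0]
    - [0, 0, 0]
    - [0, 0, 0]
    - [0, 0, 0]
    - [0, 0, 0]
    - [0, 0, 0]
    - [0, 0, 0]
    - [0, 0, 0]
  hand: [0, 0, 0, 0, 0, 0, 0, 0]

```text
clock: 20.95
position: [0.6176, -0.1374, 0.3644]
ee_rot: [0.0, 1.0, -0.012, 0.0]
contact_force: [0.2, 0.2, -2.0]
width: 0.0194
gripper_force: 60.5
```

carry_out:
  linear:
    - [0, 0, -0.003]
    - [0, 0, 0]
    - [0, 0, 0]
  angular:
    - [0, 0, 0]
    - [0, 0, 0]
    - [0, 0, 0]
  hand: [0, 0, 0]

```text
clock: 21.2
position: [0.6175, -0.1372, 0.3629]
ee_rot: [0.0, 1.0, -0.012, 0.0]
contact_force: [0.6, 0.5, -3.3]
width: 0.0192
gripper_force: 60.5
```

carry_out:
  linear:
    - [0, 0, -0.003]
    - [0, 0, 0]
    - [0, 0, 0]
  angular:
    - [0, 0, 0]
    - [0, 0, 0]
    - [0, 0, 0]
  hand: [0, 0, 0]

```text
clock: 21.45
position: [0.6175, -0.1372, 0.3622]
ee_rot: [0.0, 1.0, -0.011, 0.001]
contact_force: [-0.4, -0.9, 2.7]
width: 0.0191
gripper_force: 61.4
```

carry_out:
  linear:
    - [0.0009, 0.04, 0.001]
    - [0.0009, 0.04, 0]
    - [0.0009, 0.04, 0]
    - [0.0009, 0.04, 0]
    - [0.0009, 0.04, 0]
    - [0.0009, 0.04, 0]
  angular:
    - [0, 0, 0]
    - [0, 0, 0]
    - [0, 0, 0]
    - [0, 0, 0]
    - [0, 0, 0]
    - [0, 0, 0]
  hand: [0, 0, 0, 0, 0, 0]

```text
clock: 21.95
position: [0.6201, -0.0164, 0.3612]
ee_rot: [0.0, 1.0, -0.012, -0.0]
contact_force: [-1.4, -0.4, -2.8]
width: 0.0192
gripper_force: 60.6
```

carry_out:
  linear:
    - [0.0009, 0.04, 0]
    - [0.0009, 0.04, 0]
    - [0.0009, 0.04, 0]
    - [0.0009, 0.036, 0]
    - [0, 0, 0]
    - [0, 0, 0]
  angular:
    - [0, 0, 0]
    - [0, 0, 0]
    - [0, 0, 0]
    - [0, 0, 0]
    - [0, 0, 0]
    - [0, 0, 0]
  hand: [0, 0, 0, 0, 0, 0]

```text
clock: 22.45
position: [0.622, 0.0617, 0.3613]
ee_rot: [0.0, 1.0, -0.011, -0.0]
contact_force: [0.4, -0.2, -3.6]
width: 0.0193
gripper_force: 60.6
```

carry_out:
  linear:
    - [0, 0, 0]
    - [0, 0, 0]
    - [0, 0, 0]
    - [0, 0, 0]
    - [0, 0, 0.02]
    - [0, 0, 0.06]
    - [0, 0, 0.06]
    - [0, 0, 0.06]
  angular:
    - [0, 0, 0]
    - [0, 0, 0]
    - [0, 0, 0]
    - [0, 0, 0]
    - [0, 0, 0]
    - [0, 0, 0]
    - [0, 0, 0]
    - [0, 0, 0]
  hand: [0.38, 0.38, 0.38, 0.38, 0.38, 0.38, 0.38, 0.38]

```text
clock: 23.12
position: [0.6218, 0.0604, 0.4636]
ee_rot: [0.0, 1.0, -0.012, -0.0]
contact_force: [0.8, 0.1, -0.4]
width: 0.0322
gripper_force: 0.0
```

carry_out:
  linear:
    - [-0.07, 0.02, 0]
    - [-0.07, 0.02, 0]
    - [-0.07, 0.05, 0]
    - [-0.07, 0.05, 0]
    - [-0.06, 0.05, 0]
    - [0, 0.05, 0]
    - [0, 0, 0]
    - [0, 0, 0]
  angular:
    - [0, 0, 0]
    - [0, 0, 0]
    - [0, 0, 0]
    - [0, 0, 0]
    - [0, 0, 0]
    - [0, 0, 0]
    - [0, 0, 0]
    - [0, 0, 0]
  hand: [1, 1, 1, 1, 1, 1, 1, 1]

```text
clock: 23.78
position: [0.4538, 0.1798, 0.4629]
ee_rot: [0.0, 1.0, -0.01, 0.001]
contact_force: [0.8, -0.5, -0.3]
width: 0.0849
gripper_force: 0.0
```

Run:
```python
from h import *
s=manip.get_state(); print(s['position'],s['ee_rot'],s['clock'],s['contact_force'],s['width'])
snap('wrist','w9.png');snap('scene','s9.png')
a=cv2.imread('pics/w9.png')[0:360,40:520];b=cv2.imread('pics/s9.png')[180:360,250:450]
cv2.imwrite('pics/j9.png',cv2.hconcat([cv2.resize(a,(480,360)),cv2.resize(b,(320,360),interpolation=2)]))
```

```text
[0.4537504  0.17983672 0.46293969] [ 2.05188382e-05  9.99945302e-01 -1.03916177e-02  1.18618814e-03] 23.7833 [ 0.76619139 -0.5018511  -0.25590282] 0.08491600827526093
```

View pics/j9.png

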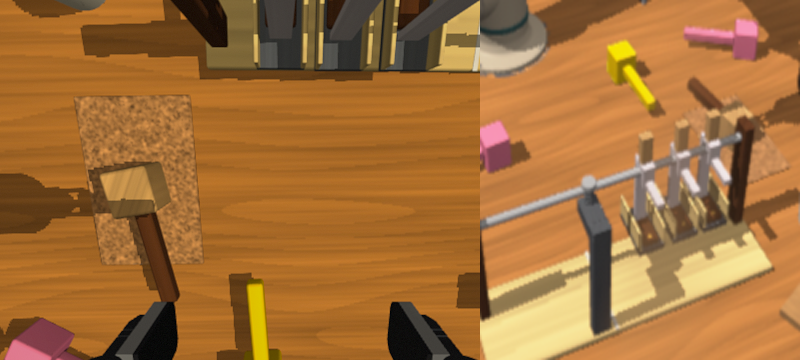

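All three hang level past the line. The mallet was knocked: its head is at wrist pixel about (170,190), handle toward (210,295). Compute roughly, then look from closer.

Run:
```python
from h import *
s=manip.get_state()
print(ray('wrist',(170,191),.06,s),ray('wrist',(211,293),.042,s))
```

```text
[0.46976097 0.33495157 0.06      ] [0.34511196 0.31202226 0.042     ]
```

carry_out:
  linear:
    - [-0.0136, 0.058, -0.024]
    - [-0.0136, 0.058, -0.024]
    - [-0.0136, 0.058, -0.024]
    - [-0.0136, 0.058, -0.024]
    - [-0.0136, 0.058, -0.024]
    - [0, 0, 0]
    - [0, 0, 0]
    - [0, 0, 0]
  angular:
    - [0, 0, 0.5]
    - [0, 0, 0.5]
    - [0, 0, 0.5]
    - [0, 0, 0.5]
    - [0, 0, 0.5]
    - [0, 0, 0]
    - [0, 0, 0]
    - [0, 0, 0]
  hand: [1, 1, 1, 1, 1, 1, 1, 1]

```text
clock: 24.55
position: [0.4212, 0.3235, 0.4017]
ee_rot: [0.001, 0.996, 0.088, 0.0]
contact_force: [0.6, -0.7, -0.1]
width: 0.0853
gripper_force: 0.0
```

Run:
```python
from h import *
s=manip.get_state(); print(s['position'],s['ee_rot'],s['clock'])
snap('wrist','w10.png',(120,60,520,360),2)
```

```text
[0.42116971 0.32347959 0.40172049] [6.19031857e-04 9.96139396e-01 8.77833593e-02 5.00799234e-05] 24.55
```

View pics/w10.png

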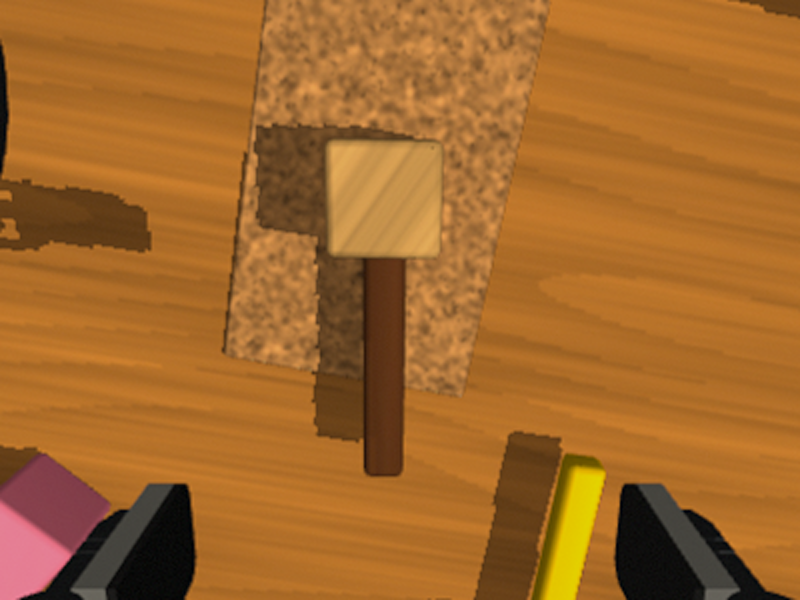

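The mallet is aligned with the tool. The head's top face is centred at full pixel (312,159) and the handle end is at (312,297).

Run:
```python
from fit import *
s=manip.get_state(); U=lambda c:(c[0]/2+120-.25,c[1]/2+60-.25)
q,e=fitw([('wrist',(25,25,60),U((327,140))),('wrist',(25,-25,60),U((442,141))),('wrist',(-25,25,60),U((327,257))),('wrist',(-25,-25,60),U((441,257))),('wrist',(-139,0,42),U((384,474)))],[.47,.33,.18],s)
print(q,e.tolist()); g=w(q,(-.058,0,0)); print('grasp',g,'delta',g-s['position'],'drot',q[2]-2*np.arcsin(s['ee_rot'][2]))
```

```text
[0.46729869 0.3398386  0.16360016] [[-1.7, -1.7], [1.6, -1.4], [-0.5, 0.4], [0.5, 1.1], [0.1, 2.5]]
grasp [0.41007314 0.33039206 0.        ] delta [-0.01109008  0.00719475 -0.402052  ] drot -0.011514370567797805
```

carry_out:
  linear:
    - [-0.0055, 0.0036, -0.0535]
    - [-0.0055, 0.0036, -0.0535]
    - [-0.0055, 0.0036, -0.0535]
    - [-0.0055, 0.0036, -0.0535]
    - [0, 0, -0.0535]
    - [0, 0, -0.0535]
    - [0, 0, -0.0535]
    - [0, 0, -0.0535]
  angular:
    - [0, 0, -0.07]
    - [0, 0, -0.07]
    - [0, 0, 0]
    - [0, 0, 0]
    - [0, 0, 0]
    - [0, 0, 0]
    - [0, 0, 0]
    - [0, 0, 0]
  hand: [1, 1, 1, 1, 1, 1, 1, 1]

```text
clock: 25.27
position: [0.4104, 0.3303, 0.1876]
ee_rot: [-0.0, 0.997, 0.082, 0.001]
contact_force: [1.5, 0.0, -0.6]
width: 0.0854
gripper_force: 0.0
```

carry_out:
  linear:
    - [0, 0, 0]
    - [0, 0, 0]
    - [0, 0, 0]
    - [0, 0, 0]
    - [0, 0, 0]
    - [0, 0, 0]
    - [0, 0, 0]
    - [0, 0, 0]
  angular:
    - [0, 0, 0]
    - [0, 0, 0]
    - [0, 0, 0]
    - [0, 0, 0]
    - [0, 0, 0]
    - [0, 0, 0]
    - [0, 0, 0]
    - [0, 0, 0]
  hand: [1, 0, 0, 0, 0, 0, 0, 0]
  force: 100

```text
clock: 25.93
position: [0.4095, 0.3316, 0.1892]
ee_rot: [-0.0, 0.997, 0.083, 0.001]
contact_force: [-1.2, -1.7, 5.7]
width: 0.0181
gripper_force: 97.4
```

carry_out:
  linear:
    - [0, 0, 0]
    - [0, 0, 0]
    - [0, 0, 0.02]
    - [0, 0, 0.02]
    - [0, 0, 0.02]
    - [0, 0, 0.02]
    - [0, 0, 0]
    - [0, 0, 0]
  angular:
    - [0, 0, 0]
    - [0, 0, 0]
    - [0, 0, 0]
    - [0, 0, 0]
    - [0, 0, 0]
    - [0, 0, 0]
    - [0, 0, 0]
    - [0, 0, 0]
  hand: [0, 0, 0, 0, 0, 0, 0, 0]

```text
clock: 26.6
position: [0.4094, 0.3316, 0.2287]
ee_rot: [-0.0, 0.997, 0.083, 0.001]
contact_force: [0.8, -0.1, -4.4]
width: 0.0182
gripper_force: 98.2
```

carry_out:
  linear:
    - [0, 0, 0.056]
    - [0, 0, 0.056]
    - [0, 0, 0.056]
    - [0, 0, 0.056]
    - [0, 0, 0.056]
    - [0, 0, 0.056]
    - [0, 0, 0.056]
    - [0, 0, 0.056]
  angular:
    - [0, 0, 0]
    - [0, 0, 0]
    - [0, 0, 0]
    - [0, 0, 0]
    - [0, 0, 0]
    - [0, 0, 0]
    - [0, 0, 0]
    - [0, 0, 0]
  hand: [0, 0, 0, 0, 0, 0, 0, 0]

```text
clock: 27.27
position: [0.4087, 0.3312, 0.4523]
ee_rot: [0.0, 0.997, 0.083, -0.001]
contact_force: [0.2, 0.6, -3.7]
width: 0.0185
gripper_force: 98.5
```

carry_out:
  linear:
    - [0, -0.077, 0]
    - [0, -0.077, 0]
    - [0, -0.077, 0]
    - [0, -0.077, 0]
    - [0, -0.077, 0]
  angular:
    - [0, 0, -0.236]
    - [0, 0, -0.236]
    - [0, 0, -0.236]
    - [0, 0, -0.236]
    - [0, 0, -0.236]
  hand: [0, 0, 0, 0, 0]

```text
clock: 27.68
position: [0.4083, 0.1374, 0.451]
ee_rot: [0.0, 0.999, 0.036, -0.001]
contact_force: [1.2, -1.6, -2.9]
width: 0.0181
gripper_force: 98.9
```

carry_out:
  linear:
    - [0, -0.077, 0]
    - [0, -0.077, 0]
    - [0, -0.077, 0]
    - [0, -0.077, 0]
    - [0, -0.077, 0]
    - [0, 0, 0]
    - [0, 0, 0]
  angular:
    - [0, 0, -0.236]
    - [0, 0, -0.236]
    - [0, 0, -0.236]
    - [0, 0, -0.236]
    - [0, 0, -0.236]
    - [0, 0, 0]
    - [0, 0, 0]
  hand: [0, 0, 0, 0, 0, 0, 0]

```text
clock: 28.27
position: [0.4089, -0.0555, 0.451]
ee_rot: [-0.0, 1.0, -0.014, -0.001]
contact_force: [-0.8, 1.3, -3.9]
width: 0.0182
gripper_force: 99.2
```

carry_out:
  linear:
    - [0.067, 0.001, 0]
    - [0.067, 0.001, 0]
    - [0.067, 0.001, 0]
    - [0.067, 0.001, 0]
    - [0.067, 0.001, 0]
    - [0.067, 0.001, 0]
    - [0, 0, 0]
    - [0, 0, 0]
  angular:
    - [0, 0, 0]
    - [0, 0, 0]
    - [0, 0, 0]
    - [0, 0, 0]
    - [0, 0, 0]
    - [0, 0, 0]
    - [0, 0, 0]
    - [0, 0, 0]
  hand: [0, 0, 0, 0, 0, 0, 0, 0]

```text
clock: 28.93
position: [0.6117, -0.0487, 0.4495]
ee_rot: [-0.001, 1.0, -0.01, -0.002]
contact_force: [-0.3, -0.2, -4.5]
width: 0.0184
gripper_force: 99.2
```

Run:
```python
from h import *
s=manip.get_state(); print(s['position'],s['ee_rot'],s['clock'],s['contact_force'])
snap('wrist','w11.png');snap('scene','s11.png')
a=cv2.imread('pics/w11.png');b=cv2.imread('pics/s11.png')[170:360,230:450]
cv2.imwrite('pics/j11.png',cv2.hconcat([cv2.resize(a,(400,400)),cv2.resize(b,(400,400),interpolation=2)]))
```

```text
[ 0.61171693 -0.04866354  0.44953717] [-6.54913491e-04  9.99947578e-01 -1.00524021e-02 -1.83324474e-03] 28.9333 [-0.27342537 -0.15391544 -4.49624509]
```

View pics/j11.png

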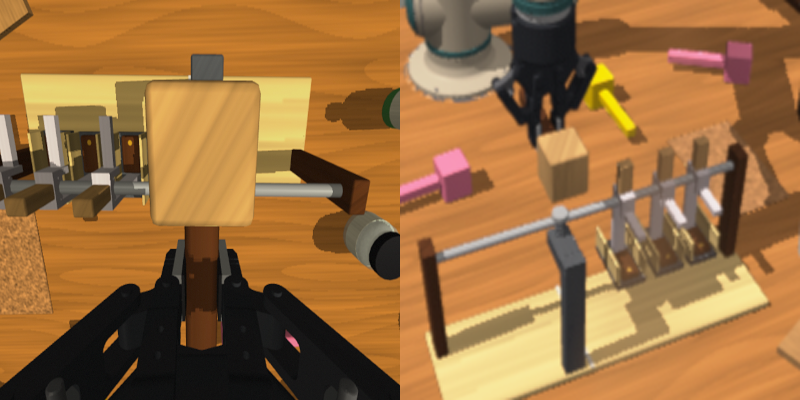

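The mallet head is level directly above the pin, and the three carriers hang past the line. Pressing down.

carry_out:
  linear:
    - [0, -0.003, -0.02]
    - [0, -0.003, -0.02]
    - [0, 0, -0.02]
    - [0, 0, -0.01]
    - [0, 0, -0.01]
    - [0, 0, -0.01]
    - [0, 0, -0.01]
    - [0, 0, 0]
  angular:
    - [0, 0, 0]
    - [0, 0, 0]
    - [0, 0, 0]
    - [0, 0, 0]
    - [0, 0, 0]
    - [0, 0, 0]
    - [0, 0, 0]
    - [0, 0, 0]
  hand: [0, 0, 0, 0, 0, 0, 0, 0]

```text
clock: 29.7
position: [0.6099, -0.0536, 0.4014]
ee_rot: [0.0, 1.0, -0.012, -0.0]
contact_force: [-1.5, -0.5, -2.2]
width: 0.0183
gripper_force: 99.6
```

carry_out:
  linear:
    - [0, 0, -0.006]
    - [0, 0, -0.006]
    - [0, 0, -0.006]
    - [0, 0, -0.006]
    - [0, 0, 0]
  angular:
    - [0, 0, 0]
    - [0, 0, 0]
    - [0, 0, 0]
    - [0, 0, 0]
    - [0, 0, 0]
  hand: [0, 0, 0, 0, 0]

```text
clock: 30.12
position: [0.6102, -0.0536, 0.3903]
ee_rot: [0.0, 1.0, -0.011, 0.001]
contact_force: [-4.0, -0.8, 3.2]
width: 0.0184
gripper_force: 100.4
```

carry_out:
  linear:
    - [0, 0, -0.003]
    - [0, 0, -0.003]
    - [0, 0, 0]
    - [0, 0, 0]
  angular:
    - [0, 0, 0]
    - [0, 0, 0]
    - [0, 0, 0]
    - [0, 0, 0]
  hand: [0, 0, 0, 0]

```text
clock: 30.45
position: [0.6098, -0.0535, 0.3897]
ee_rot: [0.0, 1.0, -0.011, 0.001]
contact_force: [-6.8, 0.6, 12.6]
width: 0.0185
gripper_force: 101.8
```

carry_out:
  linear:
    - [0, 0, -0.003]
    - [0, 0, -0.003]
    - [0, 0, 0]
    - [0, 0, 0]
  angular:
    - [0, 0, 0]
    - [0, 0, 0]
    - [0, 0, 0]
    - [0, 0, 0]
  hand: [0, 0, 0, 0]

```text
clock: 30.78
position: [0.6094, -0.0535, 0.389]
ee_rot: [0.001, 1.0, -0.011, 0.002]
contact_force: [-11.4, 0.1, 22.7]
width: 0.0181
gripper_force: 103.2
```

The pin is against its stop (about 27 N). Lift off and return the mallet.

carry_out:
  linear:
    - [0, 0, 0.02]
    - [0, 0, 0.02]
    - [0, 0, 0.03]
    - [0, 0, 0.04]
    - [0, 0, 0.03]
    - [0, 0, 0]
    - [0, 0, 0]
  angular:
    - [0, 0, 0]
    - [0, 0, 0]
    - [0, 0, 0]
    - [0, 0, 0]
    - [0, 0, 0]
    - [0, 0, 0]
    - [0, 0, 0]
  hand: [0, 0, 0, 0, 0, 0, 0]

```text
clock: 31.37
position: [0.6107, -0.0536, 0.4534]
ee_rot: [0.0, 1.0, -0.012, 0.0]
contact_force: [0.4, 0.3, -3.4]
width: 0.0186
gripper_force: 99.3
```

carry_out:
  linear:
    - [-0.067, 0, 0]
    - [-0.067, 0, 0]
    - [-0.067, 0, 0]
    - [-0.067, 0, 0]
    - [-0.067, 0, 0]
    - [-0.067, 0, 0]
    - [0, 0, 0]
    - [0, 0, 0]
  angular:
    - [0, 0, 0]
    - [0, 0, 0]
    - [0, 0, 0]
    - [0, 0, 0]
    - [0, 0, 0]
    - [0, 0, 0]
    - [0, 0, 0]
    - [0, 0, 0]
  hand: [0, 0, 0, 0, 0, 0, 0, 0]

```text
clock: 32.03
position: [0.4072, -0.0532, 0.4524]
ee_rot: [-0.0, 1.0, -0.012, -0.001]
contact_force: [0.2, -0.0, -4.0]
width: 0.0188
gripper_force: 99.2
```

Run:
```python
from h import *
s=manip.get_state(); print(s['position'],s['ee_rot'],s['clock'],s['contact_force'])
snap('scene','s12.png')
a=cv2.imread('pics/full_s4.png',0);b=cv2.imread('pics/full_s12.png',0)
u,v=proj('scene',[.6686,-.0535,.227]).astype(int); print(u,v,proj('scene',[.6686,-.0535,.205]))
t=a[v-5:v+6,u-8:u+9]; R=cv2.matchTemplate(b[v-20:v+35,u-20:u+21],t,cv2.TM_CCOEFF_NORMED); _,m,_,l=cv2.minMaxLoc(R); print(m,'shift',l[0]+8-20,l[1]+5-20)
```

```text
[ 0.40722063 -0.05321474  0.45242442] [-2.58739992e-04  9.99928868e-01 -1.18817429e-02 -1.00789053e-03] 32.0333 [ 0.20086141 -0.02801927 -3.99003328]
318 270 [318.92413491 277.09235525]
0.653470516204834 shift 12 -3
```

Run:
```python
import cv2,numpy as np
for f in('s4','s7','s12'):
    a=cv2.imread(f'pics/full_{f}.png',0); print(f,[int(x) for x in a[258:292,316:322].mean(1)])
```

```text
s4 [161, 163, 162, 163, 160, 153, 146, 138, 131, 146, 177, 188, 190, 189, 182, 158, 116, 96, 80, 67, 68, 65, 68, 71, 81, 94, 97, 97, 97, 97, 96, 96, 93, 90]
s7 [144, 143, 138, 138, 141, 140, 139, 141, 145, 160, 181, 189, 190, 189, 183, 158, 116, 96, 80, 67, 68, 65, 68, 72, 81, 95, 97, 97, 97, 97, 97, 96, 94, 90]
s12 [144, 143, 139, 138, 140, 140, 139, 141, 144, 148, 150, 149, 156, 181, 198, 191, 181, 188, 191, 191, 188, 175, 140, 101, 86, 81, 95, 97, 97, 97, 97, 96, 94, 90]
```

carry_out:
  linear:
    - [0, 0.077, 0]
    - [0, 0.077, 0]
    - [0, 0.077, 0]
    - [0, 0.077, 0]
    - [0, 0.077, 0]
  angular:
    - [0, 0, 0.236]
    - [0, 0, 0.236]
    - [0, 0, 0.236]
    - [0, 0, 0.236]
    - [0, 0, 0.236]
  hand: [0, 0, 0, 0, 0]

```text
clock: 32.5
position: [0.4101, 0.141, 0.4528]
ee_rot: [-0.0, 0.999, 0.036, -0.0]
contact_force: [0.7, -0.2, -3.6]
width: 0.0183
gripper_force: 99.3
```

carry_out:
  linear:
    - [0, 0.077, 0]
    - [0, 0.077, 0]
    - [0, 0.077, 0]
    - [0, 0.077, 0]
    - [0, 0.077, 0]
    - [0, 0, 0]
    - [0, 0, 0]
    - [0, 0, 0]
  angular:
    - [0, 0, 0.236]
    - [0, 0, 0.236]
    - [0, 0, 0.236]
    - [0, 0, 0.236]
    - [0, 0, 0.236]
    - [0, 0, 0]
    - [0, 0, 0]
    - [0, 0, 0]
  hand: [0, 0, 0, 0, 0, 0, 0, 0]

```text
clock: 33.17
position: [0.4097, 0.3321, 0.4523]
ee_rot: [0.001, 0.997, 0.083, -0.001]
contact_force: [-0.2, 0.6, -3.6]
width: 0.0184
gripper_force: 99.6
```

The pin head dropped about 7 px in the scene view, which is fully down. Lowering the mallet onto the mat.

carry_out:
  linear:
    - [0, 0, -0.055]
    - [0, 0, -0.055]
    - [0, 0, -0.055]
    - [0, 0, -0.055]
    - [0, 0, -0.055]
    - [0, 0, -0.055]
    - [0, 0, -0.055]
    - [0, 0, -0.055]
  angular:
    - [0, 0, 0]
    - [0, 0, 0]
    - [0, 0, 0]
    - [0, 0, 0]
    - [0, 0, 0]
    - [0, 0, 0]
    - [0, 0, 0]
    - [0, 0, 0]
  hand: [0, 0, 0, 0, 0, 0, 0, 0]

```text
clock: 33.83
position: [0.4098, 0.33, 0.2327]
ee_rot: [0.0, 0.997, 0.082, 0.0]
contact_force: [0.4, 0.3, -3.4]
width: 0.0182
gripper_force: 99.8
```

carry_out:
  linear:
    - [0, 0, -0.02]
    - [0, 0, -0.02]
    - [0, 0, -0.02]
    - [0, 0, -0.014]
    - [0, 0, -0.005]
    - [0, 0, 0]
    - [0, 0, 0]
  angular:
    - [0, 0, 0]
    - [0, 0, 0]
    - [0, 0, 0]
    - [0, 0, 0]
    - [0, 0, 0]
    - [0, 0, 0]
    - [0, 0, 0]
  hand: [0, 0, 0, 0, 0, 0, 0]

```text
clock: 34.42
position: [0.4095, 0.3317, 0.1949]
ee_rot: [-0.0, 0.997, 0.083, 0.001]
contact_force: [-0.2, -0.5, -3.5]
width: 0.0183
gripper_force: 99.4
```

carry_out:
  linear:
    - [0, 0, -0.003]
    - [0, 0, 0]
    - [0, 0, 0]
  angular:
    - [0, 0, 0]
    - [0, 0, 0]
    - [0, 0, 0]
  hand: [0, 0, 0]

```text
clock: 34.67
position: [0.4092, 0.3316, 0.1931]
ee_rot: [-0.0, 0.997, 0.083, 0.0]
contact_force: [0.4, 0.4, -3.4]
width: 0.0181
gripper_force: 99.4
```

carry_out:
  linear:
    - [0, 0, -0.004]
    - [0, 0, -0.003]
    - [0, 0, 0]
    - [0, 0, 0]
  angular:
    - [0, 0, 0]
    - [0, 0, 0]
    - [0, 0, 0]
    - [0, 0, 0]
  hand: [0, 0, 0, 0]

```text
clock: 35.0
position: [0.4092, 0.3315, 0.1894]
ee_rot: [-0.0, 0.997, 0.083, 0.0]
contact_force: [-0.6, 0.0, -1.9]
width: 0.0184
gripper_force: 100.2
```

Touching the mat. Release and rise.

carry_out:
  linear:
    - [0, 0, -0.001]
    - [0, 0, 0]
    - [0, 0, 0]
    - [0, 0, 0]
    - [0, 0, 0]
    - [0, 0, 0]
    - [0, 0, 0]
    - [0, 0, 0]
  angular:
    - [0, 0, 0]
    - [0, 0, 0]
    - [0, 0, 0]
    - [0, 0, 0]
    - [0, 0, 0]
    - [0, 0, 0]
    - [0, 0, 0]
    - [0, 0, 0]
  hand: [0, 0.6, 0.8, 0.8, 0.8, 0.8, 0.8, 0.8]

```text
clock: 35.67
position: [0.4092, 0.3315, 0.1887]
ee_rot: [0.0, 0.997, 0.083, 0.0]
contact_force: [-0.5, 0.9, -0.3]
width: 0.0683
gripper_force: 0.0
```

carry_out:
  linear:
    - [0, 0, 0.04]
    - [0, 0, 0.05]
    - [0, 0, 0.06]
    - [0, 0, 0.07]
    - [0, 0, 0.07]
    - [0, 0, 0.07]
    - [0, 0, 0.065]
    - [0, 0, 0]
  angular:
    - [0, 0, 0]
    - [0, 0, 0]
    - [0, 0, 0]
    - [0, 0, 0]
    - [0, 0, 0]
    - [0, 0, 0]
    - [0, 0, 0]
    - [0, 0, 0]
  hand: [0.8, 0.8, 0.8, 0.8, 0.8, 0.8, 0.8, 0.8]

```text
clock: 36.33
position: [0.4105, 0.3323, 0.4083]
ee_rot: [-0.003, 0.997, 0.083, 0.006]
contact_force: [-0.2, 0.6, 1.2]
width: 0.0683
gripper_force: 0.0
```

Run:
```python
from h import *
s=manip.get_state(); print(s['position'],s['clock'],s['contact_force'],s['width'])
snap('wrist','w13.png');snap('scene','s13.png')
# mallet head: compare with w10; carriers: compare with s12
K,V=cam('wrist',s)
a=cv2.imread('pics/full_w10.png'); b=cv2.imread('pics/full_w13.png')
R=cv2.matchTemplate(b,a[128:190,282:342],cv2.TM_CCOEFF_NORMED); _,m,_,l=cv2.minMaxLoc(R); c=(l[0]+30,l[1]+31); print('head px',c,m,ray('wrist',c,.06,s))
a=cv2.imread('pics/full_s9.png'); b=cv2.imread('pics/full_s13.png'); d=np.abs(a.astype(int)-b).max(2); print('scene rack diff',(d[200:330,320:445]>40).sum())
```

```text
[0.41048998 0.33230782 0.40831544] 36.3333 [-0.17699443  0.62253826  1.1971816 ] 0.06834265568539752
head px (326, 154) 0.9472786784172058 [0.46659169 0.34011873 0.06      ]
scene rack diff 431
```

Run:
```python
from h import *
a=cv2.imread('pics/full_s9.png'); b=cv2.imread('pics/full_s13.png')
for y in(.0604,.1194,.177):
    u,v=proj('scene',[.622,y,.21]).astype(int); t=a[v-12:v+45,u-9:u+10]
    R=cv2.matchTemplate(b[v-27:v+60,u-24:u+25],t,cv2.TM_CCOEFF_NORMED); _,m,_,l=cv2.minMaxLoc(R); print((u,v),round(m,3),l[0]-15,l[1]-15)
print(manip.get_state()['clock']); print(manip.sign_off())
```

```text
(np.int64(353), np.int64(251)) 1.0 0 0
(np.int64(374), np.int64(244)) 1.0 0 0
(np.int64(394), np.int64(239)) 0.983 0 0
36.4333
the job is handed in; nothing more can be done
None
```

I handed the job in at 36.4 s: all three carriers present hang level past the white line, the lock pin is fully down and the mallet is back on the cork mat; `sign_off()` returned no verdict, so this rests on my own camera and force checks.

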